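# Latch the washed tap spout into its drying cradle

## Robot

A 6-joint arm with a two-finger parallel gripper is mounted at the origin on the work surface. World frame = base frame: x ahead of the robot, y to its left, z up, the work surface at z = 0. Lengths are in m, angles in rad, forces in N, time in s.
With the tool pointing down it reaches from about 0.325 to 0.9 m from the base axis. Payload 6.1 kg.
Tool frame: the origin (TCP) lies on the centre line of the jaws, within the pads' length; the fingertips stand 22 mm ahead of it and the grasp point (between the pads) lies 3 mm ahead of it; x points along the fingers, y is the direction in which the jaws open and shut, and the axes are right-handed (so a half turn about x gives the same grasp; the last joint's range is limited). The gripper opens to 85 mm and grips with 20 to 120 N. Pads are 22 mm wide; open, the fingers measure 114 mm over their backs; the gripper's body (76 mm by 85 mm) begins 54 mm behind the grasp point. The pads swing forward as they close: fully open they stand 13 mm farther back than shut.
Start: joints at [0.998, 0.22, 1.526, -0, 1.395, -0.126], TCP at [0.27, 0.564, 0.253] pointing down, gripper open.
Joint ranges: [-2.98, 2.98], [-0.91, 2.08], [0.09, 2.57], [-1.24, 4.39], [0.2, 2.65], [-2.68, 2.68]. Speed limits (rad/s): [2.57, 2.57, 3.01, 3.14, 3.14, 3.14].

## Interface

Orientations are given as [roll, pitch, yaw] about the fixed x, y, z axes, in that order (R = Rz(yaw) Ry(pitch) Rx(roll)).
In Python, from plant import env, planner, vision, order gives the robot as it stands. Calls block until the motion is done:
- env.move_to(position, orientation): joint-space move of the TCP to a pose.
- env.servo_line(position, rot=None, speed=0.15, until_force=None): straight line of the TCP; rot=None keeps the orientation; speed is the mean speed in m/s. With until_force (N) it stops when the force on the tool has changed by that much, and returns True; else False.
- env.move_joints(angles): joint-space move.
- env.set_gripper(opening, grip_force=None): finger opening in m; grip_force is the grip in N (None keeps the last); returns when the fingers have stopped.
- env.wait(seconds).
- planner.ik(position, orientation): joint angles nearest the present ones, or None.
- env.read_state(): the state.
- vision.snapshot(name): name is "scene" or "top" or "wrist"; returns a dict with "image" (420x560x3 uint8, red, green, blue), "K" (3x3 intrinsics, pixels), "distortion" ([k1, k2, p1, p2, k3] as OpenCV has them; the pictures are not rectified), "cam_to_world" (4x4, takes a point from camera to world coordinates). Camera axes: x right, y up, looking along -z (the intrinsics and any distortion apply to the point x, -y, -z); pixel columns grow to the right and rows downward; lengths in m; the calibration is good to about 2 mm. A picture is of the moment at which its call begins. There is no depth.
A pose or a line that the arm cannot do raises env.PlanningError and nothing moves.
- order.hand_in(): hands the job in, once; it reports no verdict.
The state is a dict: "t": time; "q": joint angles; "qd": joint speeds; "joint_efforts": joint torques, N m; "eef_pos": TCP position; "tool_rot": TCP orientation; "wrist_force": force on the tool from outside, world axes, zero at the start; "ft_torque": the same for the moment, N m; "opening": finger opening in m.
Only numpy, scipy, OpenCV 4.12 (cv2) and the standard library are available. Lean on these libraries where they do the work, as an engineer would, in place of code of your own. Each camera call takes 0.05 s, during which the arm holds its last target.

## Task

Put the washed U-shaped tap spout on the sloping drying cradle: first slip the brass-collared leg fully home under the blue hood of the low notch with the other leg still raised, then rock the spout down until the black-collared leg rests in the high notch and the red catch has clicked over it. Let go, and leave the glasses and bottles standing where they are.

Things in the scene. Friction and masses are not known exactly. Their poses are not given: they have to be found in the camera images.
- spout_grip (a point): Loose bent steel spout, 0.14-0.28 kg, lying flat: a U of 14 mm tube, legs 100 mm apart. This point: centre of the grey block on its cross tube (40 along the tube x 24 thick x 36 tall; grasp across the 24), 18 mm above the mat, 8 mm above the plane of the tube's centre line. x: along the cross tube, from brass to black leg; y: across the 24 mm, legs run 76 mm to -y; z: up off the mat.
- brass_end (a point): Point on the centre line of the spout's leg with the brass collar, in the spout's axes 50 mm to -x, 38 mm to -y and 8 mm to -z of the block's centre; this point goes to the low seat. Tube 14 mm across here; the collar (20 mm across, 14 long) starts 24 mm farther out. Same axes as the block.
- black_end (a point): The same point on the leg with the black rubber collar: 50 mm to +x, 38 mm to -y, 8 mm to -z of the block's centre. Same axes.
- cradle: Fixed grey base plate 190 x 100 x 10 mm, origin under its centre. Two posts bear a head sloping up 25 deg towards +x, with low and high notch, both 30 mm wide along y. Seats (place of a leg's centre line) at (-45, 0, 64+h) and (45, 0, 106+h) mm; h, how far the head is drawn out (stiffly held), is 0 to 28 mm, untold: feel for it. A seated spout: x up the slope, block on the +y side.
- low_foot (a point): Fixed point on the cradle's base under the low seat, 10 mm above the counter. Low notch, along the slope (u up the slope, w square to it) from its seat: floor at w -7, reaching u 34; back stop at u -7; blue hood 4 mm thick with underside at w 9.5, its edge at u 5. So a leg enters only along the floor from the uphill side, the other leg raised; it can turn there.
- high_foot (a point): Fixed point on the base under the high seat, 10 mm above the counter. High notch from its seat (u, w as before): open on top, floor w -7, inner lip u -9.5 as high as the seat, housing wall u 9, parts up to w 15. A sprung 10 mm roller, centre u 5.6, w 9.6, bars the way down: a leg pressed past it (about 12 N there) drives it back 6 mm, then it snaps over the leg and holds it.
- catch (a joint): The red sprung slide with the roller, moving up the slope: 0 = forward, no leg in; about 0.006 m as a leg passes; about 0.001 m when a leg is seated and held (the roller bears on it); 0.008 m at most. Spring 4 N at 0 and 0.5 N more per mm.
- glass_near_mid (a point): Bystander: the beer glass nearer the robot, standing loose, 68 mm across the rim, 130 mm tall, clear glass; this point is half-way up its axis, z along its axis. Leave it standing where it is.
- glass_far_mid (a point): Bystander: the beer glass farther off, standing loose, 68 mm across the rim, 130 mm tall, clear glass; this point is half-way up its axis, z along its axis. Leave it standing where it is.
- bottle_left_mid (a point): Bystander: the brown bottle, standing loose, 62 mm across, 210 mm tall; this point is half-way up its axis, z along its axis. Leave it standing where it is.
- bottle_right_mid (a point): Bystander: the green bottle, standing loose, 62 mm across, 210 mm tall; this point is half-way up its axis, z along its axis. Leave it standing where it is.
Not all that is in view belongs to the job. What is shaped like the part that bears spout_grip but brown or turquoise is not meant.

How it is judged:
On the way:
1. the brass-collared leg is at the low notch's seat while the black-collared leg is still raised (spout tilted at least 32 degrees) (x of brass_end in the frame of cradle between -0.0515 and -0.0385 m and y of brass_end in the frame of cradle between -0.015 and 0.015 m and z of brass_end in the frame of cradle between 0.059 and 0.097 m and angle between spout_grip's own z axis and vertical between 0.56 and 1 rad), for 0.1 s.
At the end, for the whole second after the job is handed in: Both legs seated: each leg's point within 6.5 mm of its seat across the legs and 15 mm along them, the spout sloping 25 degrees (+-2.5), the catch snapped over the black-collared leg and bearing on it (0.25 to 3.2 mm back); spout released and at rest (x of brass_end in the frame of cradle between -0.0515 and -0.0385 m and y of brass_end in the frame of cradle between -0.015 and 0.015 m and z of brass_end in the frame of cradle between 0.059 and 0.097 m and x of black_end in the frame of cradle between 0.0385 and 0.0515 m and y of black_end in the frame of cradle between -0.015 and 0.015 m and z of black_end in the frame of cradle between 0.101 and 0.139 m and angle between spout_grip's own z axis and vertical between 0.393 and 0.48 rad and value of joint catch between 0.00025 and 0.0032 m and linear speed of spout below 0.02 m/s); the robot touches nothing.
It fails at once if the beer glass nearer the robot is tipped over or pushed more than 40 mm (distance of glass_near_mid from where it was at the start of the episode above 0.04 m or angle between glass_near_mid's own z axis and vertical above 0.35 rad).
It fails at once if the beer glass farther off is tipped over or pushed more than 40 mm (distance of glass_far_mid from where it was at the start of the episode above 0.04 m or angle between glass_far_mid's own z axis and vertical above 0.35 rad).
It fails at once if the brown bottle is tipped over or pushed more than 40 mm (distance of bottle_left_mid from where it was at the start of the episode above 0.04 m or angle between bottle_left_mid's own z axis and vertical above 0.35 rad).
It fails at once if the green bottle is tipped over or pushed more than 40 mm (distance of bottle_right_mid from where it was at the start of the episode above 0.04 m or angle between bottle_right_mid's own z axis and vertical above 0.35 rad).
It also fails if it takes over 48 s, if anything falls off the work surface, if the arm or the gripper's body presses on something with over 40 N, if the wrist force passes 120 N, or if a joint passes its speed limit or range.

## Working session

There is one attempt and no reset: what is moved stays moved. The work goes in short steps, each a Python script; the robot and the scene stay as the last script left them, time stands still between calls to the robot, and variables do not carry over. Pictures are saved under pics/ and viewed, and the job is handed in when it is done.

```bash
ls; mkdir -p pics
python3 - <<'E'
from plant import env, planner, vision, order
import cv2, numpy as np
for n in ["scene","top","wrist"]:
    s=vision.snapshot(n); cv2.imwrite(f"pics/{n}0.png",s["image"][:,:,::-1])
    print(n,np.round(s["K"],1).tolist(),s["distortion"],np.round(s["cam_to_world"],3).tolist())
print(env.read_state())
E
```

```text
pics
scene [[469.3, 0.0, 284.5], [0.0, 469.3, 214.6], [0.0, 0.0, 1.0]] [-0.06797612  0.          0.          0.          0.        ] [[0.863, -0.349, 0.366, 0.924], [0.506, 0.594, -0.626, -0.646], [0.001, 0.725, 0.689, 0.794], [0.0, 0.0, 0.0, 1.0]]
top [[502.8, 0.0, 274.6], [0.0, 502.8, 205.5], [0.0, 0.0, 1.0]] [0.01661179 0.         0.         0.         0.        ] [[-0.006, 0.983, -0.183, 0.322], [-1.0, -0.009, -0.011, -0.015], [-0.012, 0.182, 0.983, 1.309], [0.0, 0.0, 0.0, 1.0]]
wrist [[325.0, 0.0, 277.9], [0.0, 325.0, 213.8], [0.0, 0.0, 1.0]] [-0.05143933  0.          0.          0.          0.        ] [[0.432, -0.867, -0.25, 0.206], [0.902, 0.414, 0.122, 0.594], [-0.002, -0.278, 0.961, 0.374], [0.0, 0.0, 0.0, 1.0]]
{'t': 0.15, 'q': array([ 9.97864437e-01,  2.21041359e-01,  1.52734053e+00,  1.13820734e-05,
        1.39469866e+00, -1.26127224e-01]), 'qd': array([-0.00032836, -0.00155649, -0.00425103,  0.00119799, -0.00343777,
       -0.00092428]), 'joint_efforts': array([ 1.32712474e-03, -4.97485578e+01, -3.89901996e+01,  6.26399446e-05,
        7.21770484e-03, -6.19770901e-07]), 'eef_pos': array([0.26983616, 0.56327616, 0.25245688]), 'tool_rot': array([-1.70445288,  1.56930839, -2.15125955]), 'wrist_force': array([0.08171975, 0.22076001, 0.23818108]), 'ft_torque': array([-0.02328636, -0.00118716,  0.05564319]), 'opening': 0.08531080457854374}
```

View pics/scene0.png

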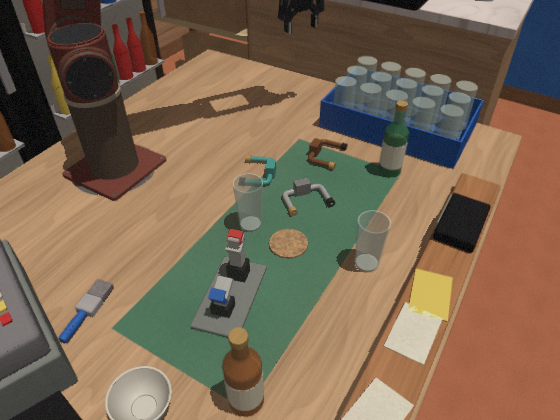

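View pics/top0.png

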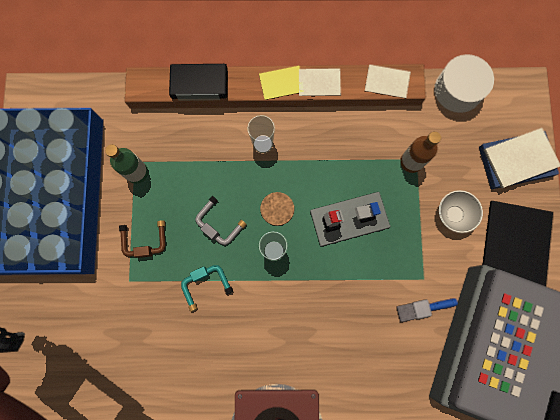

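View pics/wrist0.png

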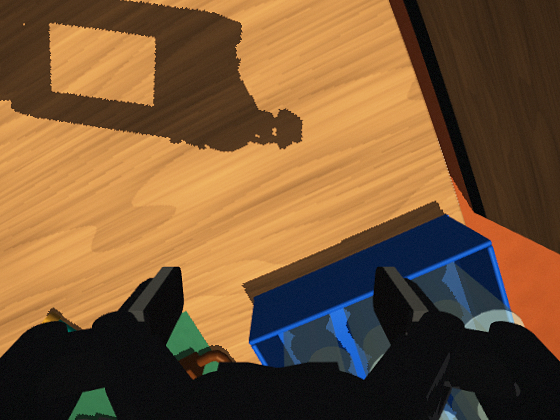

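The top view has three U-shaped candidates: grey (215,228), brown (143,250) and turquoise (205,275). Only the grey one is bare steel with a grey block, so I'll check it enlarged.

Run:
```python
import cv2, numpy as np
a=cv2.imread("pics/top0.png")
c=cv2.resize(a[180:260,180:290],None,fx=7,fy=7,interpolation=cv2.INTER_CUBIC); cv2.imwrite("pics/crop_sp.png",c)
c=cv2.resize(a[185:250,300:400],None,fx=8,fy=8,interpolation=cv2.INTER_CUBIC); cv2.imwrite("pics/crop_cr.png",c)
a=cv2.imread("pics/scene0.png")
c=cv2.resize(a[170:340,180:340],None,fx=3.5,fy=3.5,interpolation=cv2.INTER_CUBIC); cv2.imwrite("pics/crop_sc.png",c)
```

```text
(no output)
```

View pics/crop_sp.png

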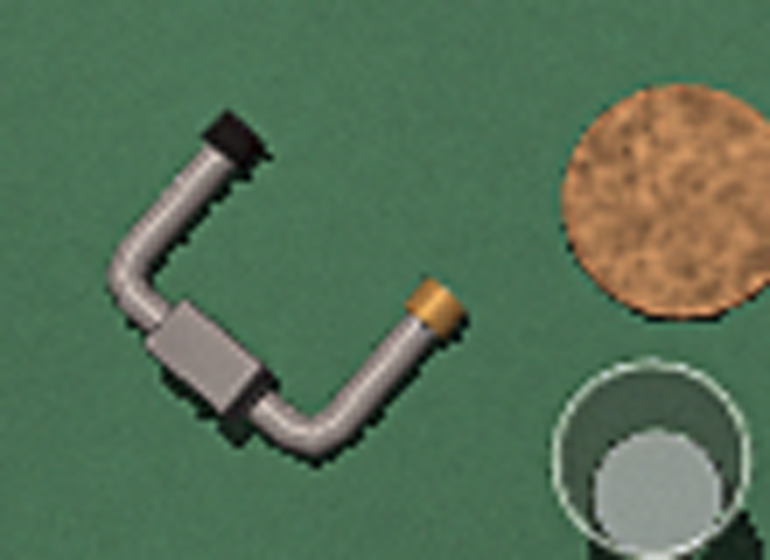

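View pics/crop_cr.png

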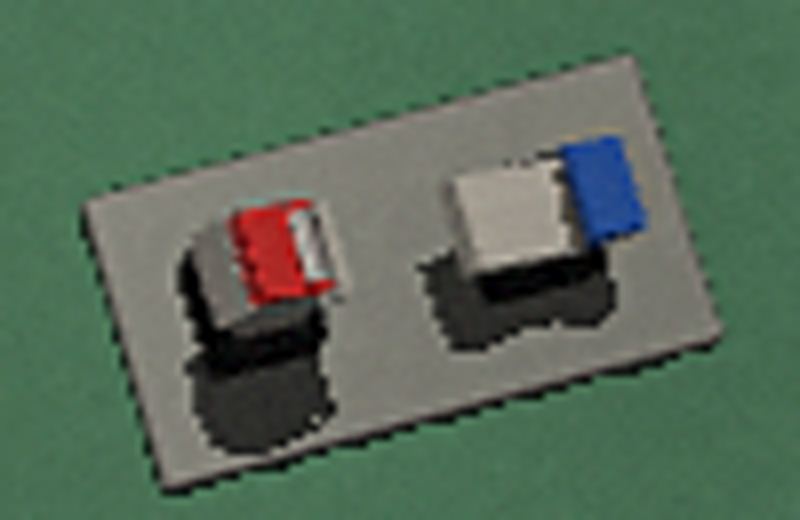

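View pics/crop_sc.png

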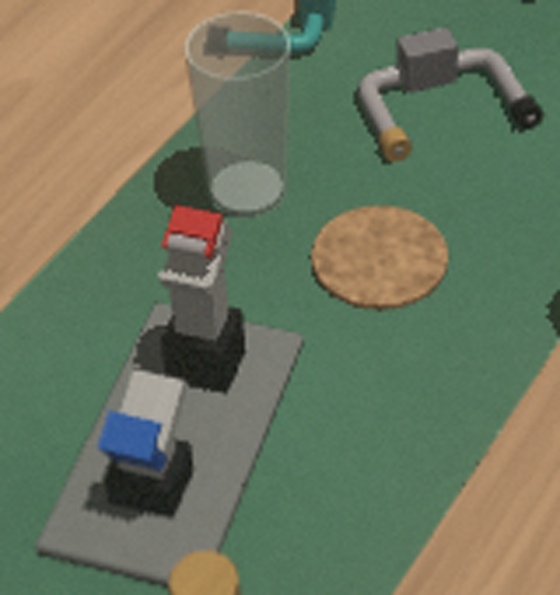

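The crop confirms it: the plain steel spout has its grey block at (210,230), brass collar at (242,224) and black collar at (213,200). In the cradle crop the red catch (high end) is at about (335,217) and the blue hood (low end) at about (375,209). Next I'll turn these into positions.

```bash
cat > h.py <<'E'
import cv2, numpy as np
from scipy.spatial.transform import Rotation as Rn
def ray(s,uv):
    uv=np.asarray(uv,float).reshape(-1,1,2)
    p=cv2.undistortPoints(uv,np.array(s["K"]),np.array(s["distortion"])).reshape(-1,2)
    d=np.c_[p[:,0],-p[:,1],-np.ones(len(p))]
    T=np.array(s["cam_to_world"]); return T[:3,3],d@T[:3,:3].T
def onz(s,uv,z):
    o,d=ray(s,uv); t=(z-o[2])/d[:,2]; return o+d*t[:,None]
def tri(s1,u1,s2,u2):
    A=np.zeros((3,3));b=np.zeros(3)
    rs=[]
    for s,u in((s1,u1),(s2,u2)):
        o,d=ray(s,u);d=d[0]/np.linalg.norm(d[0]);P=np.eye(3)-np.outer(d,d);A+=P;b+=P@o;rs.append((o,P))
    x=np.linalg.solve(A,b); return x,[np.linalg.norm(P@(x-o))*1e3 for o,P in rs]
def blob(img,cond,roi):
    x0,y0,x1,y1=roi; m=np.zeros(img.shape[:2],np.uint8); hsv=cv2.cvtColor(img,cv2.COLOR_RGB2HSV)
    m[y0:y1,x0:x1]=(cond(hsv)[y0:y1,x0:x1]*255).astype(np.uint8)
    n,l,st,c=cv2.connectedComponentsWithStats(m)
    if n<2:return None
    i=1+np.argmax(st[1:,4]); return c[i],st[i,4],(l==i).astype(np.uint8)
E
python3 - <<'E'
from plant import env, planner, vision, order
from h import *
import pickle
T=vision.snapshot("top");S=vision.snapshot("scene"); pickle.dump((T,S),open("snap.pkl","wb"))
brass=lambda h:(h[...,0]>10)&(h[...,0]<28)&(h[...,1]>110)&(h[...,2]>90)
black=lambda h:(h[...,2]<42)
gray=lambda h:(h[...,1]<50)&(h[...,2]>95)
red=lambda h:((h[...,0]<6)|(h[...,0]>174))&(h[...,1]>150)&(h[...,2]>80)
blue=lambda h:(h[...,0]>105)&(h[...,0]<125)&(h[...,1]>130)&(h[...,2]>80)
for nm,c,rt,rs,z in [("brass",brass,(235,215,250,235),(280,200,300,218),.012),("black",black,(205,193,222,206),(322,193,338,210),.012),("red",red,(325,200,350,230),(222,228,250,248),.13),("blue",blue,(360,195,385,220),(205,285,235,306),.08)]:
    a=blob(T["image"],c,rt);b=blob(S["image"],c,rs)
    print(nm,a[0],a[1],b[0],b[1],onz(T,a[0],z).round(4),onz(S,b[0],z).round(4),[np.round(k,4) for k in tri(T,a[0],S,b[0])])
# block+tube in top
a=blob(T["image"],gray,(190,190,250,245)); print("spout px",a[0],a[1])
# base plate
plate=lambda h:~((h[...,0]>55)&(h[...,0]<95)&(h[...,1]>60)&(h[...,2]>30))
for nm,s,roi,z in(("top",T,(300,185,400,250),.01),("scene",S,(185,255,272,340),.01)):
    a=blob(s["image"],lambda h:(h[...,1]<40)&(h[...,2]>70)&(h[...,2]<200),roi)
    m=cv2.morphologyEx(a[2],cv2.MORPH_CLOSE,np.ones((25,25)))
    k=max(cv2.findContours(m,0,2)[0],key=cv2.contourArea)
    print(nm,cv2.minAreaRect(k),cv2.boxPoints(cv2.minAreaRect(k)))
    ap=cv2.approxPolyDP(cv2.convexHull(k),4,True).reshape(-1,2); print(ap.tolist()); print(onz(s,ap,z).round(4))
for nm,s,px in(("near",T,None),):
    pass
E
```

```text
brass [241.45945946 223.2972973 ] 37 [292.38461538 210.65384615] 52 [[0.5169 0.0862 0.012 ]] [[0.5182 0.0854 0.012 ]] [array([0.5173, 0.0865, 0.0106]), array([0.2447, 0.2447])]
black [213.4893617  200.53191489] 47 [329.64705882 202.85294118] 34 [[0.5781 0.1602 0.012 ]] [[0.584 0.157 0.012]] [array([0.5805, 0.1619, 0.0061]), array([1.4427, 1.4427])]
red [333.54545455 216.40909091] 88 [235.16393443 233.8442623 ] 122 [[ 0.5139 -0.1415  0.13  ]] [[ 0.5155 -0.1403  0.13  ]] [array([ 0.5147, -0.1409,  0.1299]), array([0.9689, 0.9689])]
blue [374.83908046 208.03448276] 87 [217.40437158 294.95628415] 183 [[ 0.5422 -0.2495  0.08  ]] [[ 0.547  -0.2507  0.08  ]] [array([ 0.5439, -0.2494,  0.0759]), array([1.3029, 1.3029])]
spout px [205.28467153 221.52554745] 274
top ((349.8115234375, 218.14231872558594), (37.5380859375, 72.7081069946289), 74.74488067626953) [[309.8     209.6    ]
 [379.9461  190.46924]
 [389.82306 226.68463]
 [319.67694 245.8154 ]]
[[379, 192], [388, 227], [320, 245], [310, 210]]
[[ 0.5975 -0.2756  0.01  ]
 [ 0.5044 -0.2947  0.01  ]
 [ 0.4588 -0.1173  0.01  ]
 [ 0.551  -0.0932  0.01  ]]
scene ((229.75677490234375, 296.56903076171875), (47.517581939697266, 87.3296127319336), 25.34617805480957) [[189.59274 325.85977]
 [226.97736 246.93668]
 [269.9208  267.2783 ]
 [232.5362  346.2014 ]]
[[266, 266], [242, 326], [227, 336], [190, 325], [224, 257], [244, 255]]
[[ 0.5551 -0.0951  0.01  ]
 [ 0.5955 -0.2481  0.01  ]
 [ 0.5834 -0.2814  0.01  ]
 [ 0.5068 -0.2982  0.01  ]
 [ 0.461  -0.1203  0.01  ]
 [ 0.496  -0.0928  0.01  ]]
```

Run:
```python
from plant import env, planner, vision, order
from h import *
import pickle
T,S=pickle.load(open("snap.pkl","rb"))
print("block",onz(T,[(206.1,222.9),(219.3,233.6),(212.6,239.7),(201,229.3),(209.75,231.4)],.036).round(4))
b=np.array([.5175,.086]);k=np.array([.5805,.159]); d=(k-b)/np.linalg.norm(k-b); yv=np.array([-d[1],d[0]])
print(np.degrees(np.arctan2(d[1],d[0])),"center from collars",(b+k)/2+yv*.069)
# bystander bases
for n,px in(("glassnear",(273,252)),("glassfar",(263,143)),("green",(138,173)),("brown",(413,162))): print(n,onz(T,[px],0.005).round(3))
for n,px in(("glassnear",(249,224)),("glassfar",(367,263)),("green",(391,170)),("brown",(244,400))): print(n,onz(S,[px],0.005).round(3))
# IK checks
def pose(Rs): # spout rotation -> tool rpy both flips
    out=[]
    for s in(1,-1):
        x=-Rs[:,2];y=s*Rs[:,1];out.append(Rn.from_matrix(np.c_[x,y,np.cross(x,y)]).as_euler('xyz'))
    return out
for yaw,tl,p in[(49,0,(.505,.168,.25)),(49,0,(.505,.168,.028)),(104.3,0,(.5,-.196,.3)),(104.3,47,(.5,-.2,.25)),(104.3,47,(.5,-.2,.14)),(104.3,25,(.49,-.19,.12))]:
    Rs=Rn.from_euler('z',yaw,degrees=True).as_matrix()@Rn.from_euler('y',-tl,degrees=True).as_matrix()
    for o in pose(Rs): 
        q=planner.ik(p,o); print(yaw,tl,None if q is None else np.round(q,2))
```

```text
block [[0.5151 0.175  0.036 ]
 [0.4873 0.1408 0.036 ]
 [0.4718 0.1576 0.036 ]
 [0.4987 0.1877 0.036 ]
 [0.4931 0.1653 0.036 ]]
49.20535700170857 center from collars [0.49676313 0.16758114]
glassnear [[0.442 0.004 0.005]]
glassfar [[0.737 0.03  0.005]]
green [[0.656 0.364 0.005]]
brown [[ 0.679 -0.37   0.005]]
glassnear [[ 0.448 -0.001  0.005]]
glassfar [[0.74  0.028 0.005]]
green [[0.666 0.369 0.005]]
brown [[ 0.681 -0.369  0.005]]
49 0 [ 0.17  0.    1.77  0.    1.37 -2.25]
49 0 [ 0.17  0.    1.77 -0.    1.37  0.89]
49 0 [ 0.17  0.29  1.92 -0.    0.94 -2.25]
49 0 [ 0.17  0.29  1.92 -0.    0.94  0.89]
104.3 0 [-0.52 -0.02  1.7   0.    1.46  2.37]
104.3 0 [-0.52 -0.02  1.7   0.    1.46 -0.77]
104.3 47 [-0.76  0.47  1.41  0.43  1.97  2.15]
104.3 47 [-0.76  0.47  1.41  0.43  1.97 -0.99]
104.3 47 [-0.76  0.6   1.45  0.41  1.81  2.08]
104.3 47 [-0.76  0.6   1.45  0.41  1.81 -1.06]
104.3 25 [-0.68  0.35  1.69  0.26  1.46  2.14]
104.3 25 [-0.68  0.35  1.69  0.26  1.46 -1.  ]<sys>:0: UserWarning: Gimbal lock detected. Setting third angle to zero since it is not possible to uniquely determine all angles.
```

```bash
cat >> h.py <<'E'
def Rsp(yaw,tilt): return Rn.from_euler('z',yaw,degrees=True).as_matrix()@Rn.from_euler('y',-tilt,degrees=True).as_matrix()
def rpy(Rs):
    x=-Rs[:,2];y=-Rs[:,1];return Rn.from_matrix(np.c_[x,y,np.cross(x,y)]).as_euler('xyz')
import warnings; warnings.filterwarnings("ignore")
E
python3 - <<'E'
from plant import env, planner, vision, order
from h import *
env.move_to([.496,.167,.22],rpy(Rsp(49,0)))
W=vision.snapshot("wrist"); cv2.imwrite("pics/w1.png",W["image"][:,:,::-1])
import pickle;pickle.dump(W,open("w1.pkl","wb"))
s=env.read_state();print(s["t"],s["eef_pos"])
E
```

```text
1.975 [0.49592648 0.16787258 0.22014607]
```

View pics/w1.png

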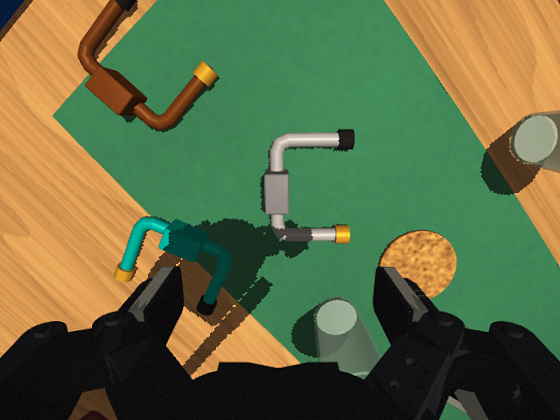

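The wrist view shows the grey spout clearly, with the block at (277,191), brass collar at (342,234) and black collar at (346,139).

Run:
```python
from h import *
import pickle
W=pickle.load(open("w1.pkl","rb"));im=W["image"]
cv2.imwrite("pics/w1c.png",cv2.resize(im[120:250,255:365],None,fx=4.5,fy=4.5,interpolation=cv2.INTER_CUBIC)[:,:,::-1])
br=blob(im,lambda h:(h[...,0]>10)&(h[...,0]<28)&(h[...,1]>110)&(h[...,2]>90),(330,220,355,245))
bk=blob(im,lambda h:(h[...,2]<45),(335,125,358,155))
b=onz(W,br[0],.013)[0];k=onz(W,bk[0],.013)[0];d=(k-b)[:2];L=np.linalg.norm(d);d/=L
print(br[0],bk[0],b,k,L,np.degrees(np.arctan2(d[1],d[0])),(b+k)[:2]/2+.069*np.array([-d[1],d[0]]))
print(im[185:200:5,268:290:3].tolist())
```

```text
[342.20408163 233.51020408] [345.58881579 139.60526316] [0.51803515 0.08758299 0.013     ] [0.58115681 0.16341211 0.013     ] 0.09866307000495464 50.22533248721939 [0.49656489 0.16964168]
[[[152, 144, 140], [149, 142, 136], [153, 146, 140], [154, 146, 137], [158, 150, 144], [158, 150, 144], [162, 154, 149], [77, 121, 87]], [[150, 142, 136], [151, 143, 137], [155, 146, 140], [153, 145, 138], [155, 147, 141], [155, 147, 139], [158, 150, 146], [79, 123, 89]], [[152, 142, 138], [148, 140, 135], [155, 146, 141], [152, 146, 138], [155, 146, 140], [151, 145, 139], [153, 144, 139], [84, 126, 91]]]
```

View pics/w1c.png

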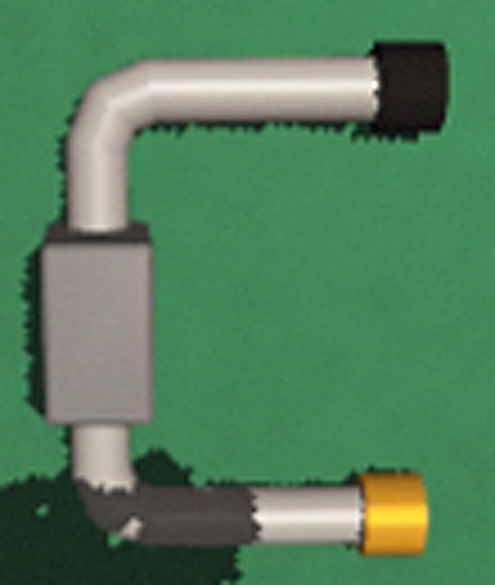

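Run:
```python
from plant import env, planner, vision, order
from h import *
import pickle
W=pickle.load(open("w1.pkl","rb"))
c=onz(W,[(276.9,193.5),(265.2,174),(265,213.5),(288.8,173.6),(288.8,213.3)],.036)[:,:2];print(c.round(4))
d=(c[1]-c[2]+c[3]-c[4]);print("yaw",np.degrees(np.arctan2(d[1],d[0])))
p=(c[0]+np.array([.4966,.1696]))/2;print(p)
o=rpy(Rsp(50,0))
env.move_to([*p,.10],o)
env.set_gripper(.06)
print(env.servo_line([*p,.029],o,speed=.1,until_force=15))
s=env.read_state();print(s["eef_pos"],s["wrist_force"])
env.set_gripper(0.0,110)
env.wait(.2)
s=env.read_state();print(s["t"],s["opening"],s["eef_pos"],s["wrist_force"])
W=vision.snapshot("wrist"); cv2.imwrite("pics/w2.png",W["image"][:,:,::-1])
```

```text
[[0.4971 0.1705]
 [0.5011 0.192 ]
 [0.4752 0.163 ]
 [0.5183 0.1776]
 [0.493  0.1479]]
yaw 48.94209675975216
[0.49687244 0.17002714]
False
[0.49736652 0.17011165 0.02945815] [-0.34556438  0.51513177  0.32520688]
4.3833 0.022145912158278835 [0.49761751 0.17022579 0.03003967] [-1.83935245 -0.59613111  5.66821187]
```

View pics/w2.png

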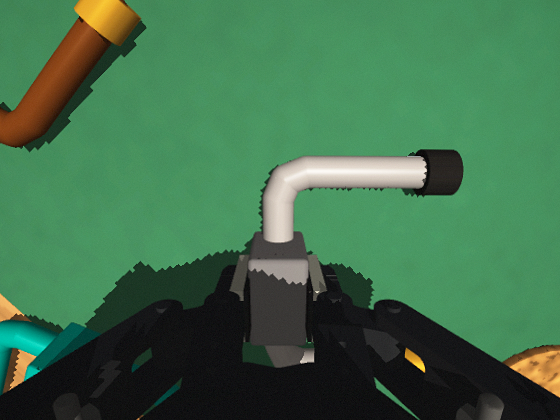

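```bash
cat >> h.py <<'E'
C0=np.array([.5294,-.196,0.]);CY=104.3; Rc=Rn.from_euler('z',CY,degrees=True).as_matrix()
S25,C25=np.sin(np.radians(25)),np.cos(np.radians(25))
OFF=np.array([.05,.038,.008+.012])
def tcp(u,w,h,tilt,dx=0,dy=0):
    b=np.array([-.045+u*C25-w*S25+dx,dy,.064+h+u*S25+w*C25])
    Rs=Rsp(CY,tilt)
    return C0+Rc@b+Rs@OFF, rpy(Rs)
def brass(pos,tilt,h=0):
    b=Rc.T@(np.asarray(pos)-Rsp(CY,tilt)@OFF-C0); r=b-[-.045,0,.064+h]
    return b,np.array([r[0]*C25+r[2]*S25,-r[0]*S25+r[2]*C25])
E
python3 - <<'E'
from plant import env, planner, vision, order
from h import *
s=env.read_state()
env.servo_line([s["eef_pos"][0],s["eef_pos"][1],.30],speed=.25)
env.move_to([.48,0,.33],rpy(Rsp(80,20)))
p,o=tcp(.020,0,.045,47); print(p)
env.move_to(p+[0,0,.06],o); env.servo_line(p,o,speed=.15)
s=env.read_state();print(s["t"],s["eef_pos"],s["wrist_force"],s["opening"],s["q"].round(2))
for n in("scene","top","wrist"):
    W=vision.snapshot(n); cv2.imwrite(f"pics/{n}3.png",W["image"][:,:,::-1])
a=cv2.imread("pics/scene3.png"); cv2.imwrite("pics/scene3c.png",cv2.resize(a[140:340,150:350],None,fx=2.9,fy=2.9,interpolation=cv2.INTER_CUBIC))
a=cv2.imread("pics/top3.png"); cv2.imwrite("pics/top3c.png",cv2.resize(a[160:270,290:430],None,fx=5,fy=5,interpolation=cv2.INTER_CUBIC))
E
```

```text
[ 0.49440544 -0.21255765  0.16766002]
8.1833 [ 0.49484499 -0.21193172  0.16870879] [-0.14945528 -0.01989579 -1.75903398] 0.022398762827571896 [-0.78  0.57  1.44  0.4   1.86 -1.06]
```

View pics/scene3c.png

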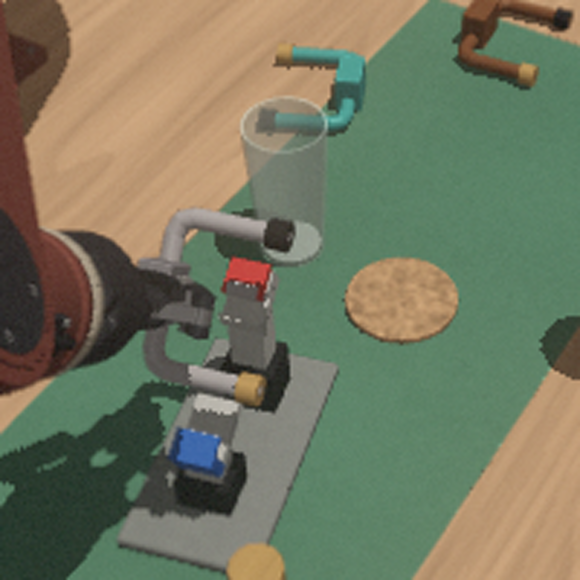

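View pics/top3c.png

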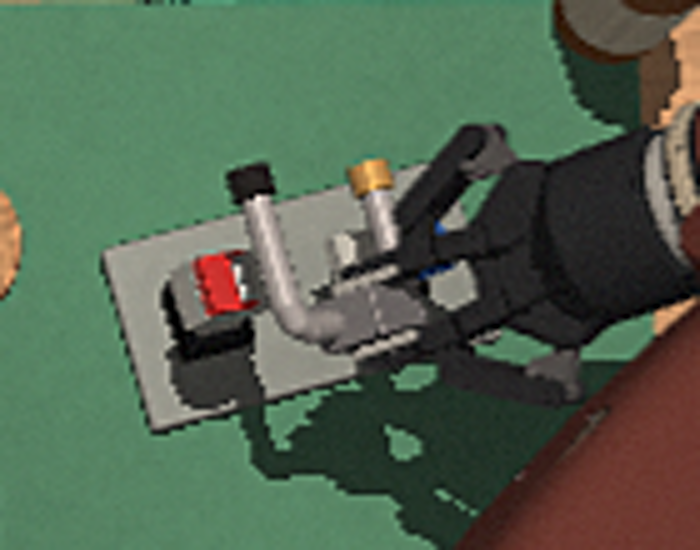

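View pics/wrist3.png

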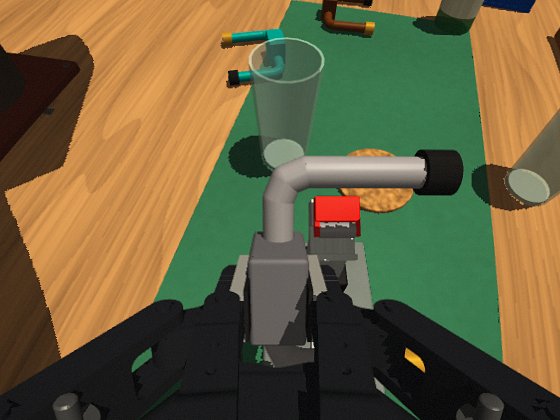

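The spout hangs tilted over the low notch: in the scene crop the brass collar (250,388) is above and uphill of the blue hood (200,450), and the black leg is clear of the red catch. I'll descend and feel for the floor.

Run:
```python
from plant import env, planner, vision, order
from h import *
p,o=tcp(.020,0,-.004,47)
r=env.servo_line(p,o,speed=.025,until_force=5)
s=env.read_state();b,uw=brass(s["eef_pos"],47)
print(r,s["t"],s["eef_pos"],s["wrist_force"],s["ft_torque"],b,uw, "h=",b[2]-.064-(b[0]+.045)*np.tan(np.radians(25)))
S=vision.snapshot("scene"); a=S["image"][:,:,::-1]; cv2.imwrite("pics/scene4c.png",cv2.resize(a[180:340,150:310],None,fx=3.6,fy=3.6,interpolation=cv2.INTER_CUBIC))
```

```text
True 9.7417 [ 0.49428064 -0.2125144   0.12892983] [ 0.25705764 -0.70783826  3.71347065] [-0.10800502 -0.14913567  0.04223918] [-0.02680111  0.00011026  0.07872218] [0.02271566 0.00565165] h= 0.006235900850398445
```

View pics/scene4c.png

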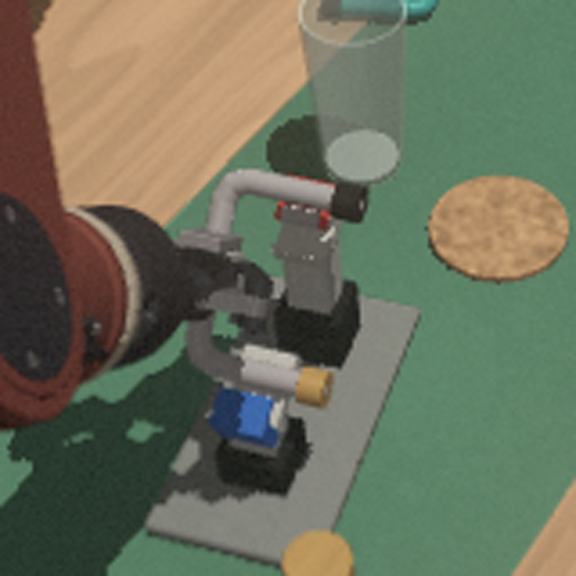

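It touched at h ≈ 6 mm, with the brass leg on the floor just uphill of the blue hood. Next I'll raise it about 1 mm and slide it down-slope under the hood to the back stop.

Run:
```python
from plant import env, planner, vision, order
from h import *
s=env.read_state();p0=s["eef_pos"];o=rpy(Rsp(CY,47))
U=Rc@np.array([C25,0,S25]);Wd=Rc@np.array([-S25,0,C25])
env.servo_line(p0+.0012*Wd,o,speed=.02)
s=env.read_state();print("lifted",s["wrist_force"],s["wrist_force"]@U,s["wrist_force"]@Wd)
r=env.servo_line(p0+.0012*Wd-.030*U,o,speed=.025,until_force=7)
s=env.read_state();b,uw=brass(s["eef_pos"],47,.0062);f=s["wrist_force"]
print(r,s["t"],b,uw*1e3,"fu,fw",f@U,f@Wd,"moved",(s["eef_pos"]-p0)@U,(s["eef_pos"]-p0)@Wd)
S=vision.snapshot("scene"); a=S["image"][:,:,::-1]; cv2.imwrite("pics/scene5c.png",cv2.resize(a[180:340,150:310],None,fx=3.6,fy=3.6,interpolation=cv2.INTER_CUBIC))
```

```text
lifted [-0.27666492 -0.16837496 -0.93950351] -0.4829892809056046 -0.8114058245195125
True 10.8583 [-0.04379464  0.0005352   0.07141763] [1.60702162 0.59413597] fu,fw 1.0124722909971255 0.08175913718216156 moved -0.01852010765696635 0.0005926937261254457
```

View pics/scene5c.png

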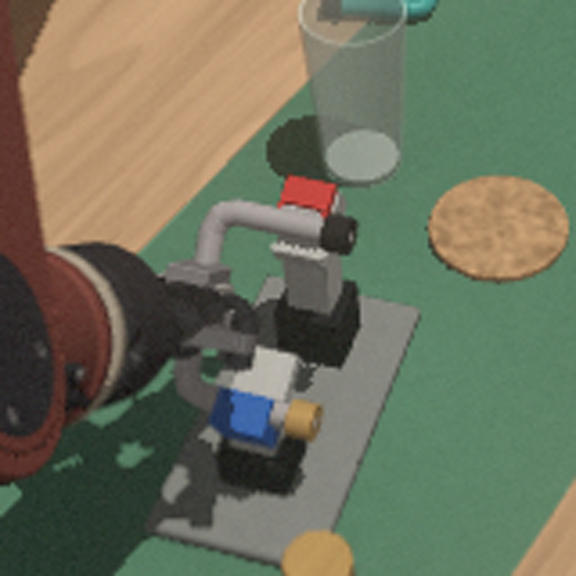

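Run:
```python
from plant import env, planner, vision, order
from h import *
s=env.read_state();p0=s["eef_pos"];o=rpy(Rsp(CY,47))
U=Rc@np.array([C25,0,S25]);Wd=Rc@np.array([-S25,0,C25])
for i in range(2):
    r=env.servo_line(p0-.006*U,o,speed=.012,until_force=8)
    s=env.read_state();b,uw=brass(s["eef_pos"],47,.0062);f=s["wrist_force"]
    print(r,s["t"],b,uw*1e3,"fu,fw",f@U,f@Wd,"moved",(s["eef_pos"]-p0)@U,(s["eef_pos"]-p0)@Wd,s["ft_torque"])
    env.wait(.15)
    f=env.read_state()["wrist_force"];print(f@U,f@Wd)
```

```text
True 11.2083 [-0.0437709   0.00069384  0.07114634] [1.51388348 0.33823308] fu,fw 2.0635221115147977 3.900300702002203 moved -0.00015153238874243165 4.0303740983455946e-05 [-0.04970234 -0.2008123  -0.02733104]
1.2497607817753138 4.906689496556623
True 11.6583 [-0.04393306  0.00072587  0.07118274] [1.38230209 0.43975018] fu,fw 1.7107742668358115 4.090679356046937 moved -0.0002831137860518278 0.00014182083650836124 [-0.04020995 -0.16377877 -0.01592834]
1.6057881619623569 3.2960491428396383
```

Run:
```python
from plant import env, planner, vision, order
from h import *
U=Rc@np.array([C25,0,S25]);Wd=Rc@np.array([-S25,0,C25])
for t in (44,41,38,36,34,32,30):
    p,o=tcp(.0015,.0005,.0062,t,dy=.0005)
    env.servo_line(p,o,speed=.025)
    s=env.read_state();f=s["wrist_force"];b,uw=brass(s["eef_pos"],t,.0062)
    print(t,round(s["t"],2),uw*1e3,"fu,fw",f@U,f@Wd,"tq y",s["ft_torque"]@(Rc[:,1]),s["opening"])
    if np.linalg.norm(f)>50:break
S=vision.snapshot("scene"); a=S["image"][:,:,::-1]; cv2.imwrite("pics/scene6c.png",cv2.resize(a[180:340,150:310],None,fx=3.6,fy=3.6,interpolation=cv2.INTER_CUBIC))
W=vision.snapshot("wrist"); cv2.imwrite("pics/wrist6.png",W["image"][:,:,::-1])
```

```text
44 12.07 [1.83421659 0.09483634] fu,fw 0.7721553878176948 0.7040630799381717 tq y 0.11562621739218605 0.022187164525842278
41 12.34 [1.73021988 0.11228185] fu,fw 1.5218929785830173 0.9457945828039696 tq y -0.007063947819916716 0.02235175792571837
38 12.61 [1.67303827 0.14695581] fu,fw 3.5279069443956717 0.5507661494442494 tq y -0.15176450397791577 0.02225215997872905
36 12.86 [1.6545839  0.16053896] fu,fw 2.622922090296084 -0.1441839440537195 tq y -0.1998018478223016 0.02224038162398273
34 13.11 [1.50354157 0.46960721] fu,fw 1.400442617080578 1.4756909117320949 tq y -0.4289691851482311 0.022218545751032926
32 13.36 [1.54136171 0.18899479] fu,fw 1.6710259017344697 -0.722686306049507 tq y -0.29880840248793805 0.022066859174380893
30 13.61 [1.58317183 0.02788302] fu,fw 2.932980613535266 -2.3604175087063597 tq y -0.1797000442986061 0.021976757822049726
```

View pics/scene6c.png

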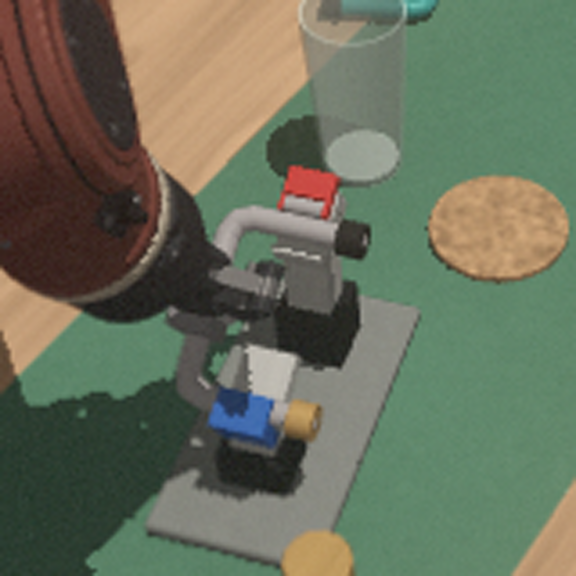

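View pics/wrist6.png

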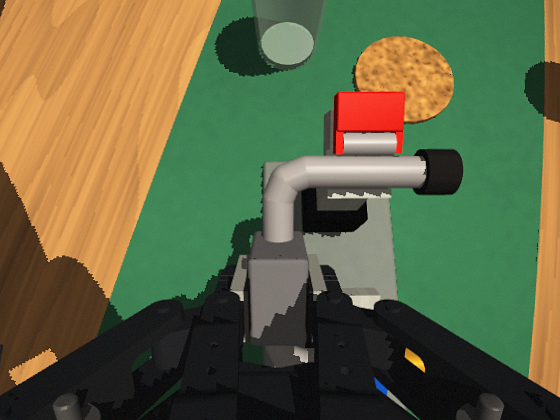

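Run:
```python
from plant import env, planner, vision, order
from h import *
U=Rc@np.array([C25,0,S25]);Wd=Rc@np.array([-S25,0,C25])
for t in (28.5,27,26,25,24):
    p,o=tcp(.0012,.0003,.0062,t,dy=.0005)
    env.servo_line(p,o,speed=.02)
    s=env.read_state();f=s["wrist_force"];b,uw=brass(s["eef_pos"],t,.0062)
    print(t,round(s["t"],2),uw*1e3,"fu,fw",f@U,f@Wd,"tq y",s["ft_torque"]@(Rc[:,1]),s["opening"])
    if np.linalg.norm(f)>50:break
S=vision.snapshot("scene"); a=S["image"][:,:,::-1]; cv2.imwrite("pics/scene7c.png",cv2.resize(a[180:340,150:310],None,fx=3.6,fy=3.6,interpolation=cv2.INTER_CUBIC))
W=vision.snapshot("wrist"); cv2.imwrite("pics/wrist7.png",W["image"][:,:,::-1])
cv2.imwrite("pics/wrist7c.png",cv2.resize(W["image"][70:270,240:480],None,fx=3.2,fy=3,interpolation=cv2.INTER_CUBIC)[:,:,::-1])
```

```text
28.5 13.96 [ 1.58208692 -0.09319144] fu,fw 3.7826267266637794 -2.957732790772779 tq y -0.3999357171297615 0.022533995934964076
27 14.21 [ 1.60621956 -0.2430003 ] fu,fw 5.13224749070776 -3.6966602925746317 tq y -0.23772866731089454 0.022172939678955887
26 14.46 [ 1.63001729 -0.28991589] fu,fw 5.506269457792124 -3.3944311216921017 tq y -0.2793580331624405 0.021874605906785034
25 14.71 [ 1.56554411 -0.10540615] fu,fw 5.840227385258872 -3.27297018051278 tq y -0.48140209623816604 0.0223695891484567
24 14.96 [1.48557854 1.15662344] fu,fw 6.984829669297461 3.5459896333689622 tq y -1.1562005427731206 0.022485110594867682
```

View pics/scene7c.png

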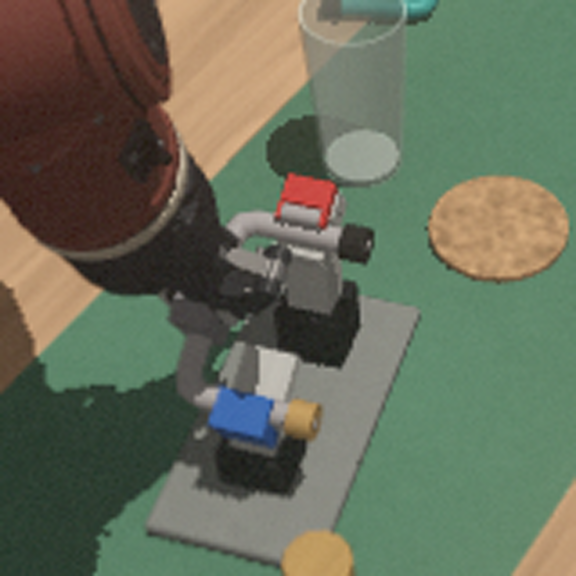

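View pics/wrist7c.png

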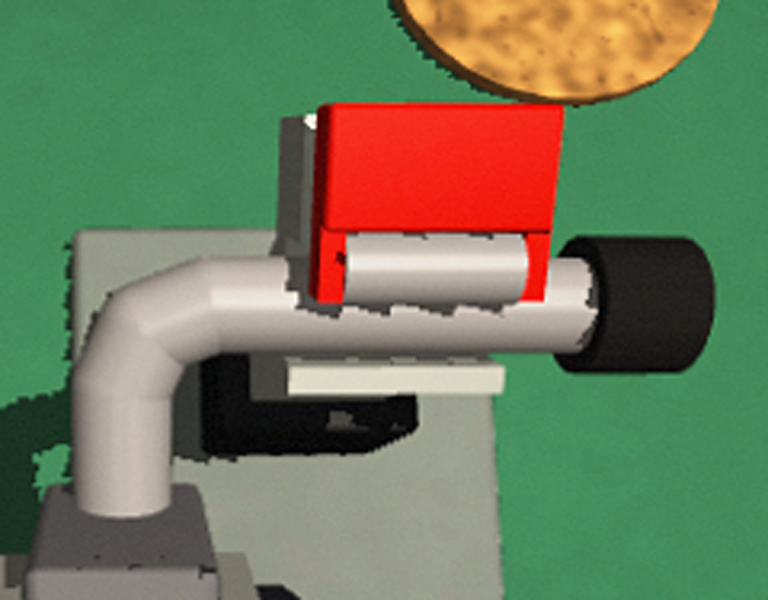

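The leg has passed the catch: in the crop the grey roller (435,270) overlaps the top of the black-collared leg, and the torque rose sharply at the floor. I'll let go, back off along the tool axis and check.

Run:
```python
from plant import env, planner, vision, order
from h import *
p,o=tcp(.0015,.0005,.0062,24.8,dy=.0005)
env.servo_line(p,o,speed=.02)
s=env.read_state();print(s["wrist_force"],s["ft_torque"]@(Rc[:,1]))
env.set_gripper(.045)
env.wait(.1)
s=env.read_state();print(s["opening"],s["wrist_force"],s["ft_torque"])
Rs=Rsp(CY,25); p0=s["eef_pos"]
W=vision.snapshot("wrist"); cv2.imwrite("pics/wrist8.png",W["image"][:,:,::-1])
env.servo_line(p0+.12*Rs[:,2],speed=.1)
s=env.read_state();print(s["t"],s["eef_pos"],s["wrist_force"])
import pickle
out={}
for n in("scene","wrist","top"):
    W=vision.snapshot(n); out[n]=W;cv2.imwrite(f"pics/{n}9.png",W["image"][:,:,::-1])
pickle.dump(out,open("s9.pkl","wb"))
a=out["scene"]["image"][:,:,::-1]; cv2.imwrite("pics/scene9c.png",cv2.resize(a[210:340,170:300],None,fx=4.5,fy=4.5,interpolation=cv2.INTER_CUBIC))
```

```text
[-3.62769179  5.27384352  2.61868332] -0.3621089043014956
0.04500760655159492 [-0.06710105  0.05274546  0.16364005] [-0.16926974 -0.0731238   0.00590909]
17.1583 [ 0.50613951 -0.26122653  0.21843493] [ 0.30035043  0.93170139 -0.25027801]
```

View pics/scene9c.png

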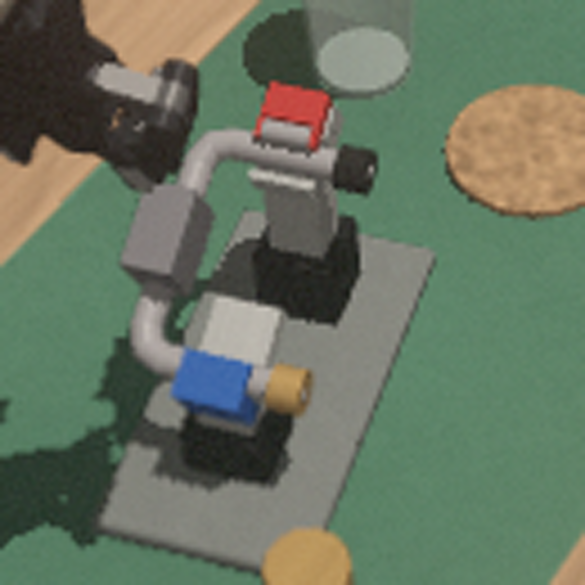

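View pics/wrist9.png

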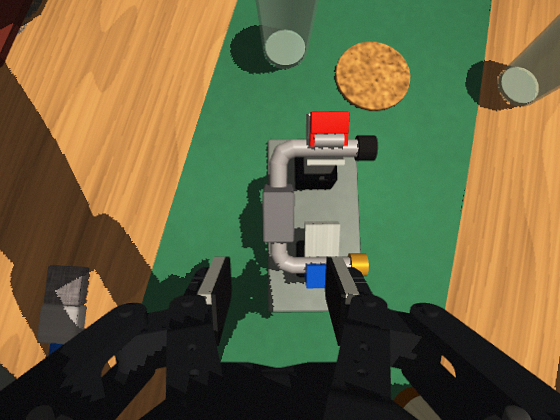

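View pics/top9.png

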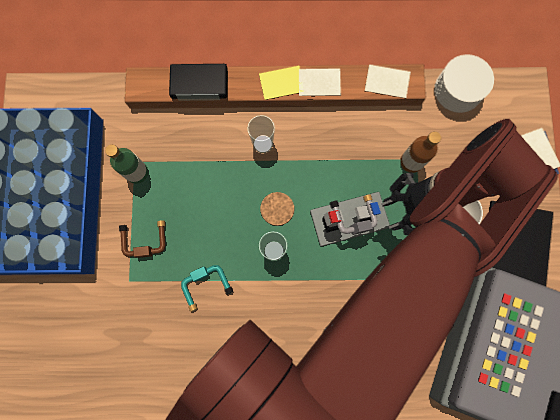

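The spout stayed in place after release. I'll measure its slope from the collars in two views.

Run:
```python
from h import *
import pickle
o=pickle.load(open("s9.pkl","rb"));S=o["scene"];W=o["wrist"]
brass_=lambda h:(h[...,0]>10)&(h[...,0]<28)&(h[...,1]>110)&(h[...,2]>90)
black=lambda h:(h[...,2]<48)
pts={}
for n,c,rs,rw in(("brass",brass_,(227,288,242,304),(345,250,375,278)),("black",black,(243,240,256,255),(355,132,382,163))):
    a=blob(S["image"],c,rs);b=blob(W["image"],c,rw)
    x,e=tri(S,a[0],W,b[0]);pts[n]=Rc.T@(x-C0);print(n,a[0],a[1],b[0],b[1],pts[n].round(4),np.round(e,2))
d=pts["black"]-pts["brass"];print(np.linalg.norm(d),np.degrees(np.arctan2(d[2],d[0])))
cv2.imwrite("pics/w9c.png",cv2.resize(W["image"][95:300,250:390],None,fx=4,fy=2.9*1.0,interpolation=cv2.INTER_CUBIC)[:,:,::-1])
```

```text
brass [233.41025641 295.79487179] 78 [360.05414013 262.28980892] 314 [-0.0441 -0.0318  0.0722] [1.89 1.89]
black [247.8        250.93333333] 15 [366.44251627 147.54880694] 461 [ 0.0469 -0.0317  0.1045] [3.63 3.63]
0.0964949830928184 19.560581713969494
```

View pics/w9c.png

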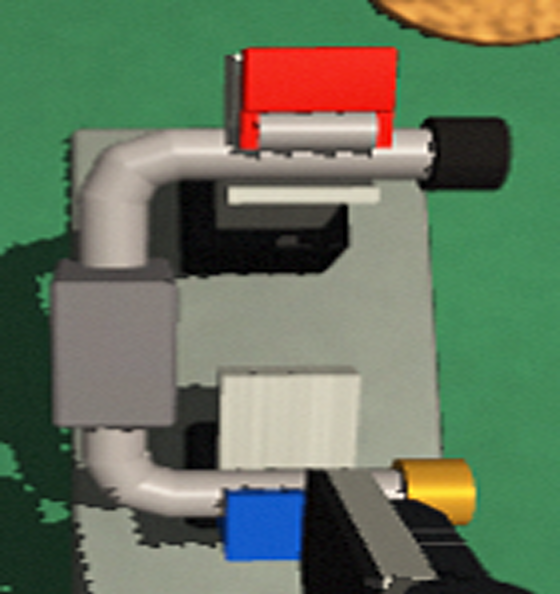

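The black blob in the scene view caught only 15 px and has a 3.6 mm residual, so I'll redo it with the collar's full outline.

Run:
```python
from h import *
import pickle
o=pickle.load(open("s9.pkl","rb"));S=o["scene"];W=o["wrist"]
pts={}
for n,c,rs,rw in(("brass",lambda h:(h[...,0]>10)&(h[...,0]<28)&(h[...,1]>110)&(h[...,2]>60),(226,286,244,306),(345,250,375,278)),("black",lambda h:(h[...,2]<70),(242,238,258,256),(355,132,382,163))):
    a=blob(S["image"],c,rs);b=blob(W["image"],c,rw)
    ys,xs=np.nonzero(a[2]);print(xs.min(),xs.max(),ys.min(),ys.max())
    x,e=tri(S,a[0],W,b[0]);pts[n]=Rc.T@(x-C0);print(n,a[0],a[1],b[0],b[1],pts[n].round(4),np.round(e,2))
d=pts["black"]-pts["brass"];print(np.linalg.norm(d),np.degrees(np.arctan2(d[2],d[0])))
```

```text
229 238 291 301
brass [233.39506173 295.98765432] 81 [359.83229814 262.22981366] 322 [-0.044  -0.0317  0.0716] [1.93 1.93]
244 253 242 252
black [248.36144578 247.37349398] 83 [366.32364341 147.61046512] 516 [ 0.0465 -0.0312  0.1123] [0.78 0.78]
0.09923647356990936 24.21244625623606
```

The slope comes out at 24°, and both legs match the seats for h ≈ 6 mm. Glasses and bottles are at the same top-view pixels as at the start, so I'm handing in.

Run:
```python
from plant import env, order
order.hand_in(); print(env.read_state()["t"])
```

```text
the job is handed in; nothing more can be done
the job is handed in; nothing more can be done
```

I put the spout on the drying cradle, let go and handed the job in at about 17 s of robot time, with no verdict reported.

- **Placing:** I gripped the grey block and lowered the brass-collared leg at 47° tilt until it touched the low notch's floor. That put the head's height h at about 6 mm. I slid the leg under the blue hood to the back stop, and two more pushes there moved it no more than 0.3 mm. Then I rocked the spout down past the roller, opened the jaws and backed off 12 cm.
- **Last checks:**
  - Two views give a slope of 24.2°. Brass sits at (-44, 72) mm and black at (46.5, 112) mm in the cradle's x and z. The seats for h = 6 mm are (-45, 70) and (45, 112).
  - The wrist picture shows the roller lying over the black-collared leg. I judged the click from that picture and the torque rise, because I had no catch reading.
  - The force on the tool after backing off was near zero, and the glasses and bottles looked unmoved by eye in the top view.
- **Disagreements:**
  - My first slope reading was 19.6°, from a poor 15-pixel black blob, and I redid it.
  - The brass triangulation still has a 1.9 mm residual.
  - My rough camera estimates of h were 1 to 9 mm, with no agreement between the hood and the catch, so I used the felt height.
  - The back stop came about 1.5 mm earlier than the camera calibration predicted.

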